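Shift the tape feeder's selector lever into slot three

ROBOT

A 6-joint arm with a two-finger parallel gripper is mounted at the origin on the work surface. World frame = base frame: x ahead of the robot, y to its left, z up, the work surface at z = 0. Lengths are in m, angles in rad, forces in N, time in s.
With the tool pointing down it reaches from about 0.375 to 0.9 m from the base axis. Payload 3.1 kg.
Tool frame: the origin (TCP) lies at the very end of the fingers, on their centre line; the grasp point (between the pads) lies 19 mm behind it; z points along the fingers, y is the direction in which the jaws open and shut (so a half turn about z gives the same grasp; the last joint's range is limited). The gripper opens to 87 mm and grips with 3 to 60 N. Pads are 19 mm wide; open, the fingers measure 117 mm over their backs; the gripper's body (75 mm by 190 mm) begins 51 mm behind the grasp point.
Start: joints at [-0.178, 0.527, 1.433, -0, 1.181, -0.178], TCP at [0.625, 0, 0.223] pointing down, gripper open.
Joint ranges: [-3.08, 3.08], [-0.75, 2.2], [0.22, 2.44], [-1.43, 4.57], [0, 2.65], [-2.85, 2.85]. Speed limits (rad/s): [2.79, 2.79, 3.14, 3.14, 3.14, 3.14].

INTERFACE

Orientations are given as a unit quaternion [x, y, z, w].
In Python, from rig import robot gives the robot as it stands.
- The arm moves only by the tool arm_command, never from a script. Its argument "targets" is a list of rows, each a list of 5 numbers: the shift along the tool's x, y, z in cm, then the turn about the tool's z in rad, then the finger opening in cm, from 0 to 8.7. In form: [[dx, dy, dz, spin, hand], ...]. A call has 1 to 5 rows; each row is the pose to reach, as a shift and turn from the pose commanded when the call began, along the tool's axes at that moment; what a row does not reach only later rows make up. A row lasts 1/8 s, in which the tool goes at most 62.5 mm and 10.7 degrees, less where a joint would pass 70% of its speed; a pose out of reach is approached as far as the arm can. A call with a gripper value outside its range is refused whole. The fingers move at their own pace and stop on an object; "newtons" is the grip in N (left out, the last holds). Time passes only in rows, so rows that repeat a pose let the fingers close. It gives the time, the measured TCP pose, the force and the opening at its end, in the units of the state.
- robot.get_obs(): the state, without advancing time (a new reading comes with each control period).
- robot.camera(name): name is "scene" or "side" or "wrist"; returns (picture, depth): 400x640x3 uint8, red, green, blue; 400x640 float32, m along the optical axis (not along the pixel's ray), 0 where there is no reading.
- robot.camera_model(name): a dict with "mtx" (3x3 intrinsics, pixels), "extrinsics" (4x4, takes a point from world to camera coordinates). Camera axes: x right, y up, looking along -z (the intrinsics and any distortion apply to the point x, -y, -z); pixel columns grow to the right and rows downward; lengths in m; the calibration is good to about 2 mm. A picture is of the moment at which its call begins: read the wrist's pose just before it. camera_model takes no time and is no camera call; for the wrist camera it gives the pose at the moment of the call.
- robot.hand_in(): hands the job in, once; it reports no verdict.
The state is a dict: "time": time; "q": joint angles; "joint_velocities": joint speeds; "joint_torque": joint torques, N m; "position": TCP position; "tool_rot": TCP orientation; "ft_force": force on the tool from outside, world axes, zero at the start; "moment": the same for the moment, N m; "grip_width": finger opening in m.
Only numpy, scipy, OpenCV 4.12 (cv2) and the standard library are available. Lean on these libraries where they do the work, as an engineer would, in place of code of your own. Each camera call takes 0.05 s, during which the arm holds its last target.

TASK

The gear selector of the tape feeder drive stands somewhere in its left-hand slots. Gently push its knob with your fingertips, without gripping it: along its slot to the cross channel, across to the right, then forward (away from the unit's dark front panel) until it is fully home in the third slot, the one marked with three studs. Then let go of it, and leave the nozzle, bottle, screwdriver and spare reel standing or lying where they are.

Things in the scene. Friction and masses are not known exactly. Their poses are not given: they have to be found in the camera images.
- unit: Tape feeder drive: fixed white housing 220 (x) x 260 (y) x 86 mm high; origin under its centre, z up. Its x axis is 'forward' (away from the dark front panel with two gauges), y is 'left'; turned up to 0.6 rad from the world axes. A blue reel 170 mm across, 16 mm thick, its top 173 mm above the table, stands upright along x on its left side, centred 155 mm left of the origin.
- gate (a point): Centre of the gate on the unit: aluminium plate 110 (x) x 120 (y) mm, top 95 mm above the table, with an H-shaped opening: left and right columns of slots along x, centred 17 mm left and right, 16 mm wide, ending 25 mm forward and back, joined in the middle by a cross channel 16 mm wide. Slot 1 is left forward, 2 left back, 3 right forward, 4 right back, with as many studs past each end.
- pivot (a point): Lever's pivot, 35 mm above the table over the unit's origin. A 10 mm steel stem rises from it through the gate. The lever has stiff friction hinges (about 2.2 N at the knob to move it) and stays where it is left. The islands between the slots stop it from crossing unless the knob is within about 6 mm of the channel's centreline. The knob moves 2.2 times as far as the stem does in the gate.
- knob (a point): Centre of the lever's black ball knob (radius 17 mm), 130 mm from the pivot along the stem; 165 mm above the table when the lever is upright, about 154 mm at a slot's end.
- fore (a joint): Lever's forward tilt, rad: 0 in the cross channel, positive forward (unit's +x), negative backward; the slots end at about +0.32 and -0.32. It may start anywhere from end to end.
- side (a joint): Lever's sideways tilt, rad: positive to the left (unit's +y); about +0.285 in the left column (slots 1, 2), about -0.285 in the right column (slots 3, 4). It starts in the left column.
- cross_left (a point): Fixed point: where the knob's centre is when the lever stands in the cross channel at the left column (0 forward, 37 mm left of the unit's origin, 160 mm above the table).
- cross_right (a point): Fixed point: where the knob's centre is when the lever stands in the cross channel at the right column (0 forward, 37 mm right, 160 mm above the table).
- slot3 (a point): Fixed point: where the knob's centre is when the lever is fully home in slot 3 (39 mm forward, 37 mm right of the unit's origin, 154 mm above the table).
- nozzle: Bystander: loose steel pick-up nozzle, 20 mm across, 40 mm tall, standing on the unit's deck (86 mm above the table) near its right edge; origin at its foot.
- bottle: Bystander: loose white bottle with grey cap, 48 mm across, 110 mm tall, on the table right of the unit; origin at its foot.
- driver: Bystander: loose black-handled screwdriver, about 200 mm long, lying on the table in front of the unit; its length lies along its x axis.
- spare_reel: Bystander: loose cardboard reel 110 mm across, 16 mm high, lying on the table beyond the unit; origin under its centre.

How it is judged:
On the way:
1. the lever has crossed to the right column through the cross channel (value of joint side below -0.2 rad and value of joint fore between -0.15 and 0.15 rad), for 0.05 s.
At the end, for the whole second after the job is handed in: The lever rests in slot 3: forward tilt above 0.27 rad (within about 6 mm of the slot's end at the knob), sideways tilt below -0.2 rad; nothing else moved by 20 mm or tipped over (value of joint fore above 0.27 rad and value of joint side below -0.2 rad and velocity of joint fore between -0.05 and 0.05 rad/s and distance of each of nozzle, bottle, driver, spare_reel from where it was at the start of the episode below 0.02 m and angle between each of nozzle, bottle's own z axis and vertical below 0.3 rad); the robot touches nothing.
It fails at once if the lever is struck, forced or squeezed with more than 35 N (a grip of 20 N counts 40) (contact force between the fingers and side above 35 N).
It fails at once if a bystander is carried, pushed 20 mm or more, or tipped over (distance of any of nozzle, bottle, driver, spare_reel from where it was at the start of the episode above 0.02 m or not (angle between nozzle's own z axis and vertical below 0.3 rad) or not (angle between bottle's own z axis and vertical below 0.3 rad)).
It also fails if it takes over 48 s, if anything falls off the work surface, if the arm or the gripper's body presses on something with over 40 N, if the wrist force passes 120 N, or if a joint passes its speed limit or range.

## Working session

There is one attempt and no reset: what is moved stays moved. The work goes in short steps, Python scripts to look and compute and a tool call to move; the robot and the scene stay as the last step left them, time stands still between calls to the robot, and variables do not carry over. Pictures are saved under pics/ and viewed, and the job is handed in when it is done.

Besides the shell and the picture viewer there is one more tool, called after "Emit:" as a command line: name --pt "numbers of a row" for each row, then --argument value for the rest. arm_command: Moves the arm, as the interface text tells. Its arguments: {"type":"object","properties":{"targets":{"type":"array","items":{"type":"array","items":{"type":"number"}}},"newtons":{"type":"number"}},"required":["targets"]}

```bash
ls; mkdir -p pics
python3 - <<'E'
from rig import robot
import cv2,numpy as np
o=robot.get_obs();print(o)
for n in("scene","side","wrist"):
    m=robot.camera_model(n);p,d=robot.camera(n)
    np.savez(f"pics/{n}0.npz",p=p,d=d,K=m["mtx"],E=m["extrinsics"])
    print(n,m)
    cv2.imwrite(f"pics/{n}0.png",p[:,:,::-1])
E
```

```text
pics
{'time': 0.0, 'q': array([-1.78526754e-01,  5.28451870e-01,  1.43386421e+00, -1.74929230e-05,
        1.18134035e+00, -1.78502015e-01]), 'joint_velocities': array([-0.00061617, -0.0006492 ,  0.00059334,  0.00036096,  0.00066978,
        0.00082327]), 'joint_torque': array([-5.45745443e-04, -4.40045428e+01, -1.76593530e+01,  6.32597599e-02,
        5.83207863e-02, -1.53719384e-04]), 'position': array([6.24303865e-01, 1.33335940e-04, 2.21592495e-01]), 'tool_rot': array([ 7.07112797e-01,  7.07100012e-01, -5.95140766e-04, -8.43010910e-04]), 'ft_force': array([-0.51038321,  0.01538291,  0.87743762]), 'moment': array([-0.04605126,  0.00531792, -0.04818383]), 'grip_width': 0.08682478512682225}
scene {'mtx': array([[481.58470753,   0.        , 327.08384933],
       [  0.        , 481.58470753, 200.69934485],
       [  0.        ,   0.        ,   1.        ]]), 'extrinsics': array([[ 0.68434501,  0.72914539, -0.00434826, -0.40014761],
       [-0.46967665,  0.44536442,  0.76226923,  0.1777967 ],
       [ 0.55774165, -0.51961286,  0.64724549, -1.30867487],
       [ 0.        ,  0.        ,
[... 282 characters left out ...]
0.13835801,  0.67237708,  0.72716307, -0.13853767],
       [-0.14282859, -0.71300278,  0.68645978, -0.95774907],
       [ 0.        ,  0.        ,  0.        ,  1.        ]])}
wrist {'mtx': array([[323.32753614,   0.        , 320.74524422],
       [  0.        , 323.32753614, 196.40367268],
       [  0.        ,   0.        ,   1.        ]]), 'extrinsics': array([[ 9.99999381e-01, -3.05598994e-04, -1.06941204e-03,
        -6.23775352e-01],
       [ 2.58365217e-06,  9.62147107e-01, -2.72530630e-01,
         3.34689434e-02],
       [ 1.11221679e-03,  2.72530459e-01,  9.62146513e-01,
        -3.90256366e-01],
       [ 0.00000000e+00,  0.00000000e+00,  0.00000000e+00,
         1.00000000e+00]])}
```

View pics/scene0.png

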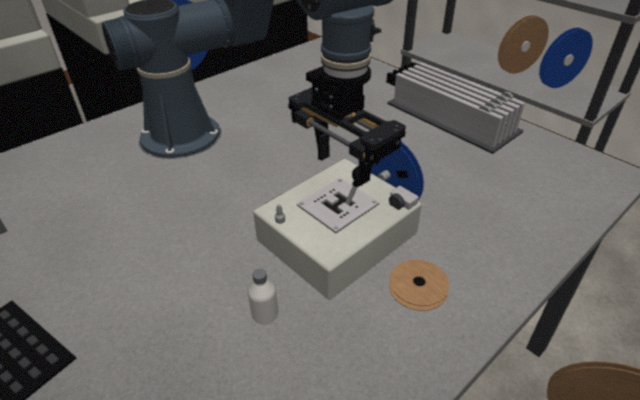

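View pics/side0.png

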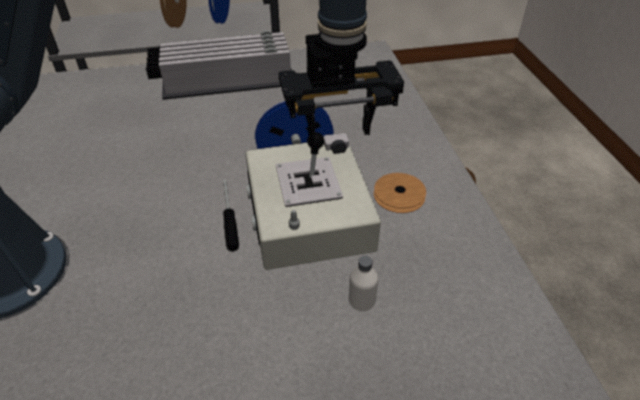

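View pics/wrist0.png

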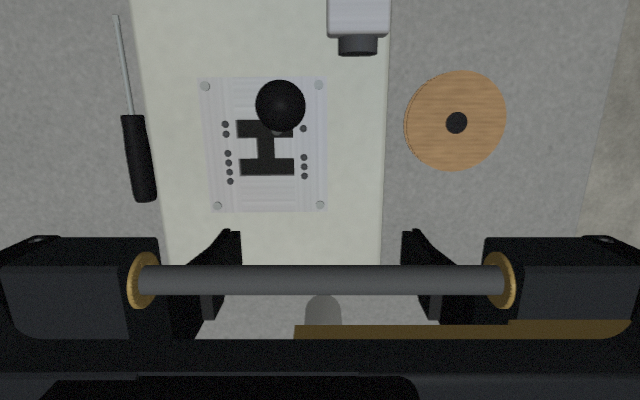

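The wrist view shows the gate at about (265,145) and the knob at (281,106). The unit's forward direction is image right, roughly world +x. The three studs are at lower right, around (304,167), and the lever is in the left column, slightly forward. Next I'll measure these from an enlarged crop.

```bash
cat > h.py <<'E'
import numpy as np,cv2
def load(n): 
    z=np.load(f"pics/{n}.npz");return z["p"],z["d"],z["K"],z["E"]
def ray(K,E,u,v):
    R,t=E[:3,:3],E[:3,3]; C=-R.T@t
    d=np.array([(u-K[0,2])/K[0,0],-(v-K[1,2])/K[1,1],-1.]); return C,R.T@d
def plane(K,E,u,v,z):
    C,d=ray(K,E,u,v); return C+d*(z-C[2])/d[2]
def bydepth(K,E,u,v,D):
    C,d=ray(K,E,u,v); return C+d*D
def proj(K,E,P):
    c=E[:3,:3]@np.asarray(P)+E[:3,3]; return K[0,2]-K[0,0]*c[0]/c[2],K[1,2]+K[1,1]*c[1]/c[2]
E
python3 - <<'E'
from h import *
p,d,K,E=load("wrist0")
c=cv2.resize(p[40:240,180:380],(800,800),interpolation=cv2.INTER_CUBIC)[:600*0+800]
c=cv2.resize(c,(600,600));cv2.imwrite("pics/w0c.png",c[:,:,::-1])
for n,px in dict(plate1=(215,140),plate2=(315,140),deck=(180,150),deck2=(350,200),knob=(281,106),reel=(480,100)).items():
    print(n,bydepth(K,E,*px,d[px[1],px[0]]).round(4))
p,d,K,E=load("side0")
cv2.imwrite("pics/s0c.png",cv2.resize(p[80:270,200:420],(770,665),interpolation=cv2.INTER_CUBIC)[:600,:,::-1])
E
```

```text
plate1 [0.53   0.0439 0.0942]
plate2 [0.6188 0.0441 0.0963]
deck [0.4941 0.0339 0.0856]
deck2 [ 0.6519 -0.0137  0.0869]
knob [0.5993 0.0733 0.175 ]
reel [0.7972 0.079  0.0164]
```

View pics/w0c.png

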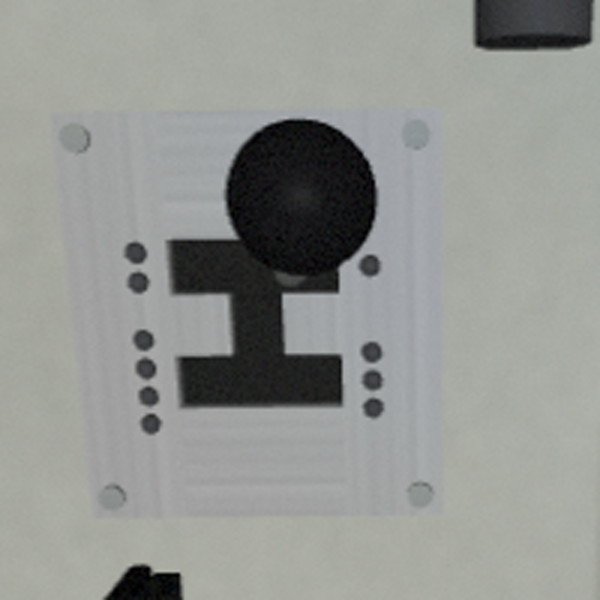

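View pics/s0c.png

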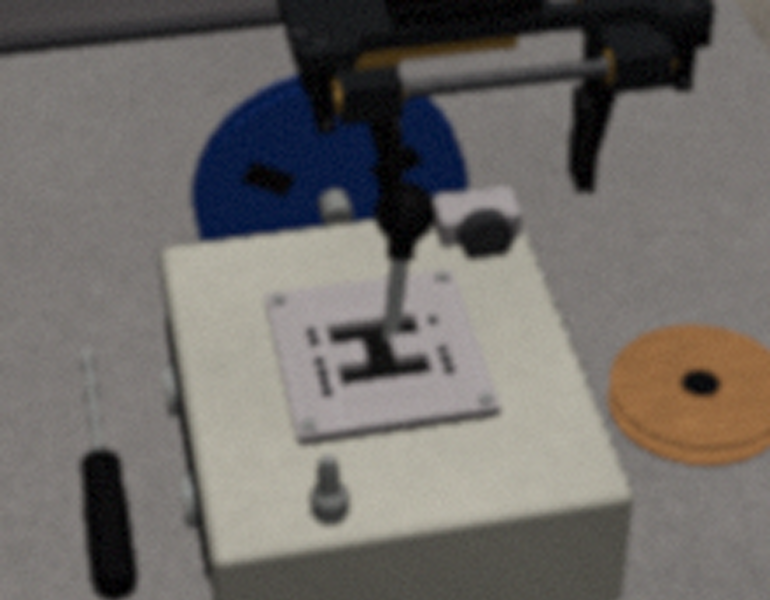

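In the crop (scale 3, origin (180,40)), the plate corners are at (52,112), (438,110), (442,516) and (95,517), and the knob centre is at (302,197).

Run:
```python
from h import *
p,d,K,E=load("wrist0")
f=lambda x,y,z:plane(K,E,180+(x-1)/3,40+(y-1)/3,z)
# order: back-left, fwd-left, fwd-right, back-right
img=[(52,112),(438,110),(442,516),(95,517)]
W=np.array([f(*q,.095)[:2] for q in img]);print(W.round(4),np.linalg.norm(np.diff(W,axis=0,append=W[:1]),axis=1))
M=np.array([(-.055,.06),(.055,.06),(.055,-.06),(-.055,-.06)])
c=W.mean(0);H=M.T@(W-c);yaw=np.arctan2(H[0,1]-H[1,0],H[0,0]+H[1,1]);print("c",c.round(4),"yaw",yaw)
# H check
for q in [(168,239),(342,406),(181,408),(340,293)]:
    w=f(*q,.095)[:2]-c;cs,sn=np.cos(yaw),np.sin(yaw);print("H",[(cs*w[0]+sn*w[1]).round(4),(-sn*w[0]+cs*w[1]).round(4)])
for z in(.158,.160,.156):
    k=f(302,197,z); w=k[:2]-c; print("knob",k.round(4),(cs*w[0]+sn*w[1]).round(4),(-sn*w[0]+cs*w[1]).round(4))
T=lambda x,y,z:np.array([c[0]+cs*x-sn*y,c[1]+sn*x+cs*y,z])
for n,a in dict(cl=(0,.037,.16),cr=(0,-.037,.16),s3=(.039,-.037,.154),s1=(.039,.037,.154)).items():print(n,T(*a).round(4))
p,d,K,E=load("side0")
print("side px: plate corners",[np.round(proj(K,E,T(*m,.095))) for m in M],"knob",proj(K,E,k))
# reel & nozzle & bottle
for n,u,v,z in[("nozzle foot",294,224,.086),("nozzle top",293.5,211,.126),("bottlecap",365,263,.11)]:
    w=plane(K,E,u,v,z);a=w[:2]-c;print(n,w.round(3),(cs*a[0]+sn*a[1]).round(3),(-sn*a[0]+cs*a[1]).round(3))
```

```text
[[ 0.5198  0.0965]
 [ 0.628   0.097 ]
 [ 0.6298 -0.0228]
 [ 0.5208 -0.0231]] [0.10822741 0.11982064 0.10895717 0.11966386]
c [0.5746 0.0369] yaw 0.007875286224235686
H [np.float64(-0.0246), np.float64(0.0251)]
H [np.float64(0.0244), np.float64(-0.0247)]
H [np.float64(-0.0246), np.float64(-0.0249)]
H [np.float64(0.0249), np.float64(0.0093)]
knob [0.5968 0.0736 0.158 ] 0.0225 0.0366
knob [0.597  0.0736 0.16  ] 0.0227 0.0366
knob [0.5965 0.0736 0.156 ] 0.0222 0.0366
cl [0.5743 0.0739 0.16  ]
cr [ 5.749e-01 -1.000e-04  1.600e-01]
s3 [6.139e-01 2.000e-04 1.540e-01]
s1 [0.6133 0.0742 0.154 ]
side px: plate corners [array([276., 163.]), array([330., 156.]), array([344., 196.]), array([285., 204.])] knob (np.float64(315.6818482975742), np.float64(140.80093177409327))
nozzle foot [ 0.529 -0.068  0.086] -0.046 -0.104
nozzle top [ 0.528 -0.075  0.126] -0.047 -0.112
bottlecap [ 0.624 -0.198  0.11 ] 0.047 -0.236
```

Side-camera reprojection agrees with the wrist result. The unit's centre is at (0.5746, 0.0369) with yaw 0.008. The knob is 22.5 mm forward in the left column. I'll close the fingers and go in front of the knob.

Emit:
arm_command --pt "2.4 1.2 0 0 0" --pt "5 2.6 0 0 0" --pt "7.4 2.8 0 0 0" --pt "7.4 2.8 0 0 0" --pt "7.4 2.8 0 0 0" --newtons 10

```text
time: 0.78
position: [0.6524, 0.0737, 0.2224]
tool_rot: [0.707, 0.707, -0.001, -0.0]
ft_force: [0.0, -0.9, 0.7]
grip_width: 0.0452
```

Emit:
arm_command --pt "0 0 1.5 0 0" --pt "0 0 3 0 0" --pt "0 0 5 0 0" --pt "0 0 7 0 0" --pt "0 0 7.4 0 0"

```text
time: 1.4
position: [0.6511, 0.0736, 0.1457]
tool_rot: [0.707, 0.707, -0.002, -0.002]
ft_force: [-0.2, -0.7, -0.6]
grip_width: 0.0014
```

Run:
```python
from rig import robot
from h import *
o=robot.get_obs();print(o["position"],o["ft_force"],o["grip_width"],o["time"])
p,d=robot.camera("side");cv2.imwrite("pics/s1c.png",cv2.resize(p[60:230,220:440],(770,595),interpolation=cv2.INTER_CUBIC)[:,:,::-1])
p,d=robot.camera("wrist");cv2.imwrite("pics/w1.png",p[:,:,::-1])
```

```text
[0.65108993 0.07362743 0.14569646] [-0.18875169 -0.73568839 -0.61990896] 0.0014367446991824585 1.4
```

View pics/s1c.png

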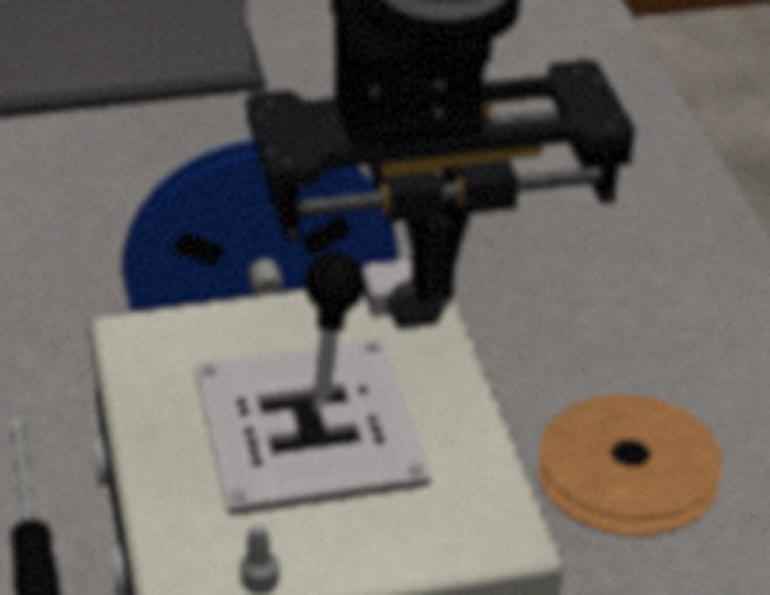

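View pics/w1.png

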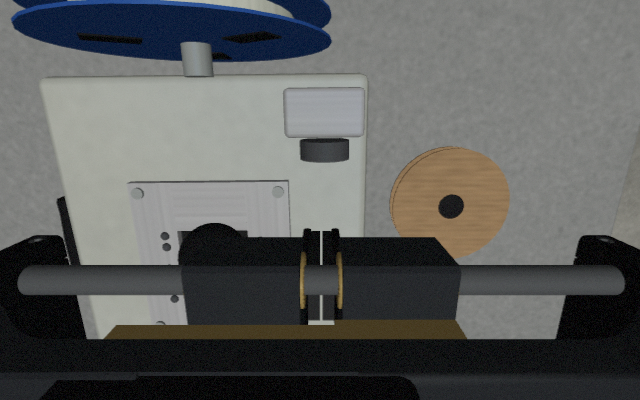

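The fingertips are closed and stand in front of the knob, clear of it. I'll approach slowly and watch the force.

Emit:
arm_command --pt "0 -0.6 0 0 0" --pt "0 -1.0 0 0 0" --pt "0 -1.3 0 0 0" --pt "0 -1.6 0 0 0" --pt "0 -1.8 0 0 0"

```text
time: 2.12
position: [0.6348, 0.0741, 0.1487]
tool_rot: [0.707, 0.707, 0.0, 0.0]
ft_force: [-0.3, -0.4, -0.0]
grip_width: 0.0006
```

Emit:
arm_command --pt "0 -0.3 0 0 0" --pt "0 -0.6 0 0 0" --pt "0 -0.9 0 0 0"

```text
time: 2.5
position: [0.6258, 0.074, 0.1485]
tool_rot: [0.707, 0.707, -0.0, -0.0]
ft_force: [-0.3, -0.2, -0.0]
grip_width: 0.0004
```

```bash
cat >> h.py <<'E'
def snap(name,n,box,s):
    from rig import robot
    m=robot.camera_model(n);p,d=robot.camera(n)
    np.savez(f"pics/{name}.npz",p=p,d=d,K=m["mtx"],E=m["extrinsics"])
    x0,y0,x1,y1=box
    cv2.imwrite(f"pics/{name}.png",cv2.resize(p[y0:y1,x0:x1],None,fx=s,fy=s,interpolation=cv2.INTER_CUBIC)[:,:,::-1])
C0=np.array([.5746,.0369]);YAW=.0079
def T(x,y,z): 
    c,s=np.cos(YAW),np.sin(YAW);return np.array([C0[0]+c*x-s*y,C0[1]+s*x+c*y,z])
E
python3 - <<'E'
from h import *
snap("s2","side",(270,90,390,210),5)
E
```

```text
(no output)
```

View pics/s2.png

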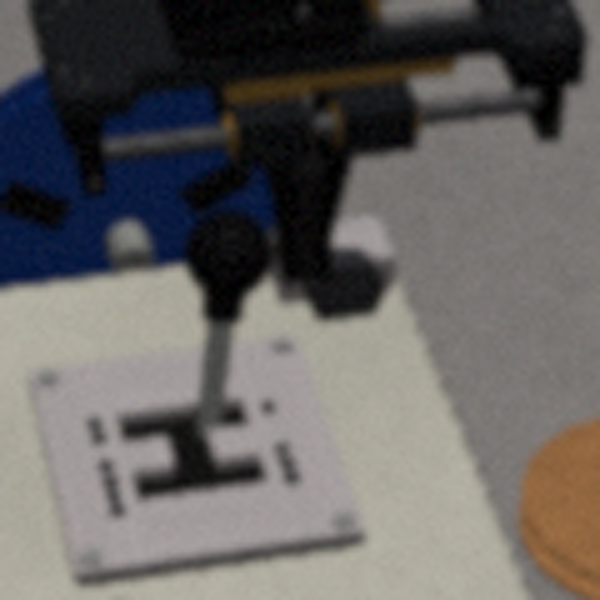

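No contact yet. The fingertip edge, at about x=282 in the crop, is close to the knob's right edge at about 268.

Emit:
arm_command --pt "0 -0.2 0 0 0" --pt "0 -0.4 0 0 0"

```text
time: 2.8
position: [0.6224, 0.0741, 0.1487]
tool_rot: [0.707, 0.707, 0.001, 0.0]
ft_force: [0.6, -0.2, 0.7]
grip_width: 0.0006
```

Emit:
arm_command --pt "0 -0.2 0 0 0" --pt "0 -0.4 0 0 0"

```text
time: 3.05
position: [0.6195, 0.0741, 0.1494]
tool_rot: [0.707, 0.707, 0.001, 0.001]
ft_force: [3.3, 1.0, 2.9]
grip_width: 0.0004
```

Emit:
arm_command --pt "0 -0.2 0 0 0" --pt "0 -0.4 0 0 0"

```text
time: 3.3
position: [0.6144, 0.0739, 0.149]
tool_rot: [0.707, 0.707, 0.0, 0.001]
ft_force: [3.1, -0.1, 2.1]
grip_width: 0.0005
```

Run:
```python
from h import *
snap("s3","side",(270,90,390,210),5)
p,d,K,E=load("s3")
for n,a in dict(cl=(0,.037,.16),cr=(0,-.037,.16),s3=(.039,-.037,.154),s1=(.039,.037,.154)).items():
    u=proj(K,E,T(*a));print(n,((u[0]-270)*5,(u[1]-90)*5))
```

```text
cl (np.float64(170.56190230955679), np.float64(252.34444517122895))
cr (np.float64(208.19433404363934), np.float64(374.88707067712284))
s3 (np.float64(314.0693799740518), np.float64(373.1496212372289))
s1 (np.float64(271.19353876216934), np.float64(251.92255390342453))
```

View pics/s3.png

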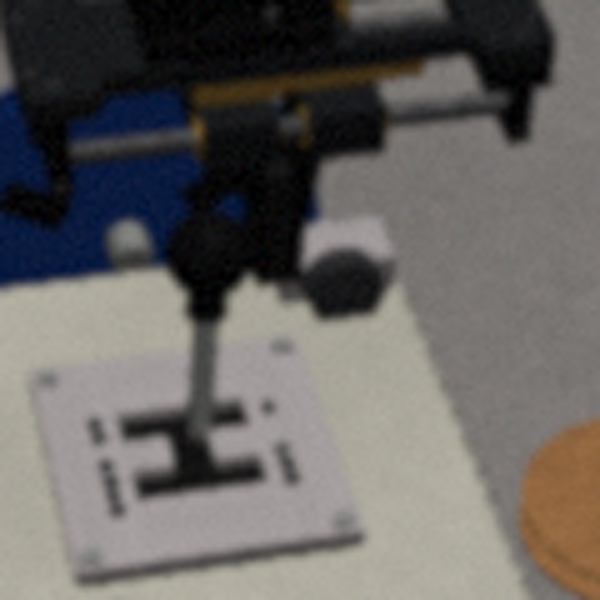

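Contact force is about 3 N and the knob centre is at (207,252). It needs to reach (171,252), about 14 mm further back, which puts the TCP at x≈0.600.

Emit:
arm_command --pt "0 -0.3 0 0 0" --pt "0 -0.6 0 0 0" --pt "0 -0.9 0 0 0" --pt "0 -1.2 0 0 0" --pt "0 -1.3 0 0 0"

```text
time: 3.98
position: [0.6005, 0.074, 0.1485]
tool_rot: [0.707, 0.707, -0.0, -0.0]
ft_force: [2.6, 0.1, 1.4]
grip_width: 0.0002
```

Run:
```python
from h import *
snap("s4","side",(270,90,390,210),5)
```

```text
(no output)
```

View pics/s4.png

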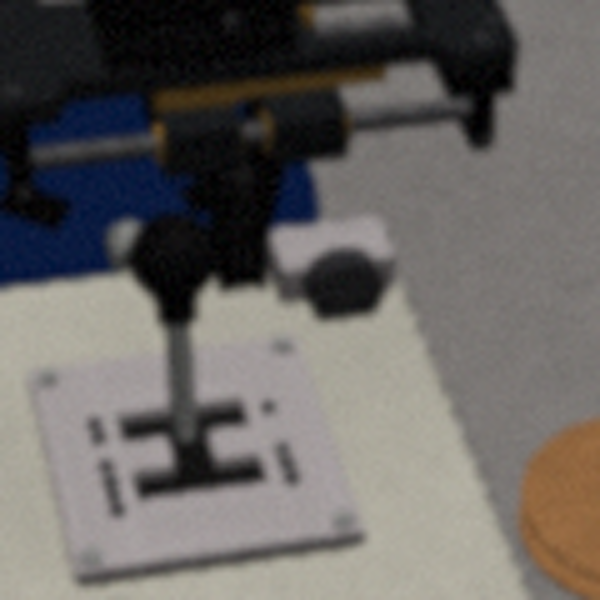

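The knob is at about (172,252), so it is in the channel within 1 mm. Now I'll back off, rise, and go round to its left side.

Emit:
arm_command --pt "0 0.6 0 0 0" --pt "0 1.2 -0.5 0 0" --pt "0 1.2 -2.5 0 0" --pt "0 1.2 -5 0 0" --pt "0 0.8 -5.5 0 0"

```text
time: 4.65
position: [0.61, 0.074, 0.205]
tool_rot: [0.707, 0.707, 0.001, 0.001]
ft_force: [-0.3, 0.5, 0.2]
grip_width: 0.0006
```

Emit:
arm_command --pt "2 -1.5 0 0 0" --pt "4 -3.2 0 0 0" --pt "4.3 -3.35 0 0 0" --pt "4.3 -3.35 0 0 0"

```text
time: 5.15
position: [0.5751, 0.1178, 0.2033]
tool_rot: [0.707, 0.708, -0.0, 0.0]
ft_force: [-0.8, 0.8, -0.4]
grip_width: 0.0006
```

Emit:
arm_command --pt "0 0 2 0 0" --pt "0 0 4 0 0" --pt "0 0 5.5 0 0" --pt "0 0 5.5 0 0"

```text
time: 5.65
position: [0.5749, 0.1167, 0.1472]
tool_rot: [0.707, 0.707, -0.001, -0.001]
ft_force: [-0.3, -0.7, 0.4]
grip_width: 0.0005
```

Run:
```python
from h import *
snap("s5","side",(270,90,390,210),5)
snap("c5","scene",(290,120,430,240),5)
```

```text
(no output)
```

View pics/s5.png

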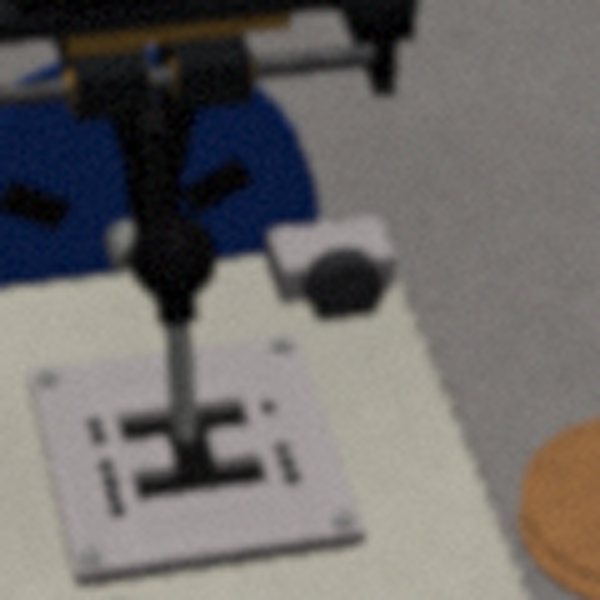

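View pics/c5.png

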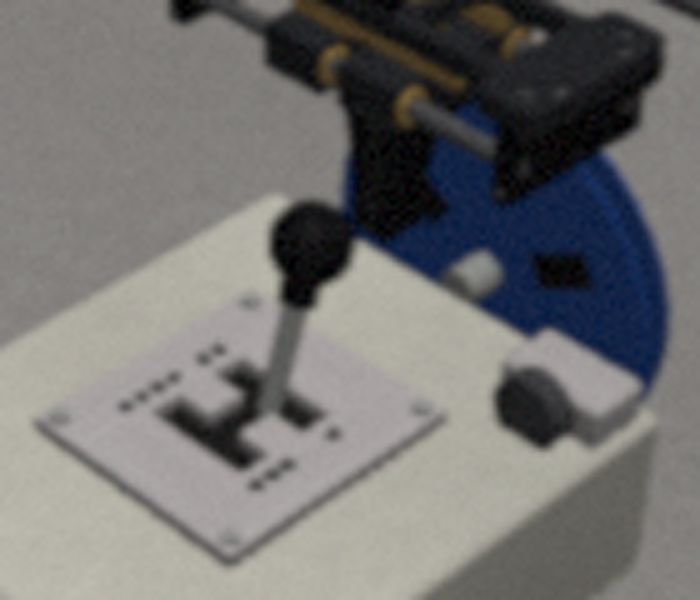

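The fingers are to the left of the knob with a visible gap, and the stem is in the cross channel. I'll push right.

Emit:
arm_command --pt "-0.6 0 0 0 0" --pt "-1.0 0 0 0 0" --pt "-1.4 0 0 0 0" --pt "-1.7 0 0 0 0" --pt "-2.0 0 0 0 0"

```text
time: 6.38
position: [0.5758, 0.0977, 0.149]
tool_rot: [0.707, 0.707, 0.001, -0.0]
ft_force: [-0.1, 5.1, 2.1]
grip_width: 0.0007
```

Emit:
arm_command --pt "-0.3 0 0 0 0" --pt "-0.6 0 0 0 0" --pt "-0.9 0 0 0 0"

```text
time: 6.75
position: [0.5756, 0.088, 0.1486]
tool_rot: [0.707, 0.707, 0.0, 0.0]
ft_force: [0.2, 2.7, 1.9]
grip_width: 0.0004
```

Moving freely at about 3 N, so I'll continue.

Emit:
arm_command --pt "-0.4 0 0 0 0" --pt "-0.8 0 0 0 0" --pt "-1.2 0 0 0 0" --pt "-1.6 0 0 0 0" --pt "-2.0 0 0 0 0"

```text
time: 7.38
position: [0.5755, 0.0677, 0.1485]
tool_rot: [0.707, 0.707, -0.0, 0.0]
ft_force: [-0.6, 2.7, 1.0]
grip_width: 0.0005
```

Emit:
arm_command --pt "-0.4 0 0 0 0" --pt "-0.8 0 0 0 0" --pt "-1.2 0 0 0 0" --pt "-1.6 0 0 0 0" --pt "-2.0 0 0 0 0"

```text
time: 8.0
position: [0.5755, 0.0477, 0.1485]
tool_rot: [0.707, 0.707, -0.0, 0.0]
ft_force: [1.1, 2.9, 1.0]
grip_width: 0.0006
```

Emit:
arm_command --pt "-0.4 0 0 0 0" --pt "-0.8 0 0 0 0" --pt "-1.2 0 0 0 0" --pt "-1.5 0 0 0 0" --pt "-1.7 0 0 0 0"

```text
time: 8.62
position: [0.5752, 0.0309, 0.1482]
tool_rot: [0.707, 0.707, -0.0, -0.0]
ft_force: [0.5, 2.4, -2.0]
grip_width: 0.0005
```

Run:
```python
from h import *
snap("s6","side",(270,90,390,210),5)
snap("c6","scene",(270,120,410,240),5)
p,d,K,E=load("c6")
for n,a in dict(cl=(0,.037,.16),cr=(0,-.037,.16),s3=(.039,-.037,.154)).items():
    u=proj(K,E,T(*a));print(n,((u[0]-270)*5,(u[1]-120)*5))
```

```text
cl (np.float64(405.5658946854007), np.float64(239.35303938716856))
cr (np.float64(265.0250411179451), np.float64(322.62955769777034))
s3 (np.float64(339.4517801554696), np.float64(384.19077316559054))
```

View pics/s6.png

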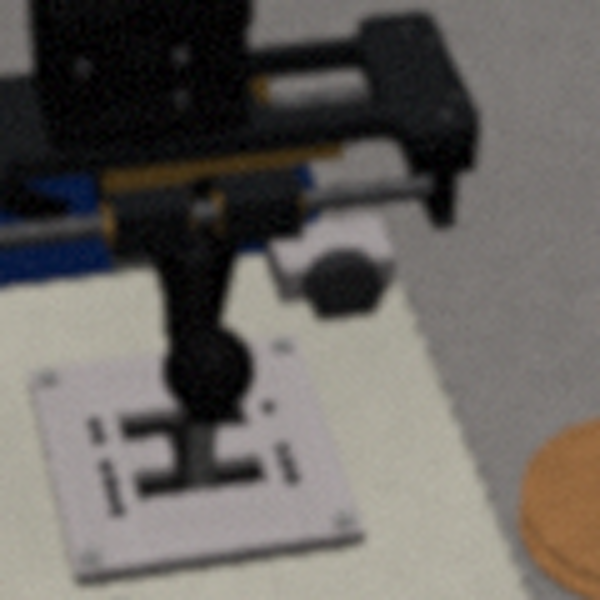

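View pics/c6.png

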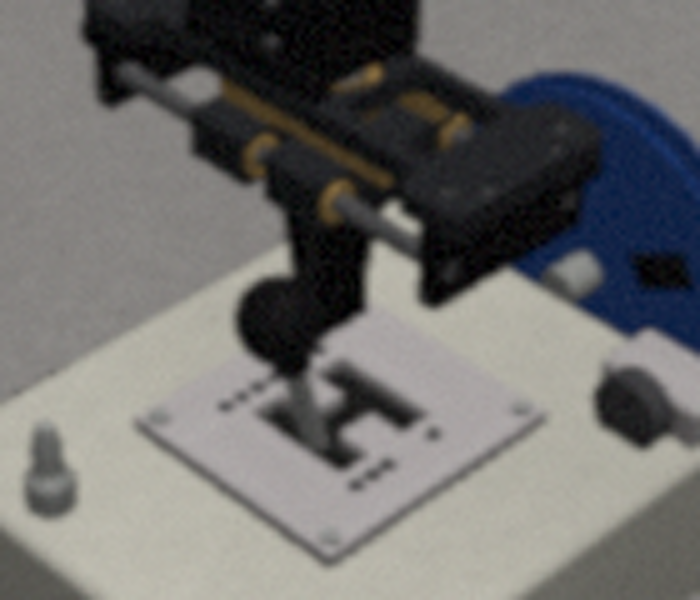

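The knob is about 4–5 mm short of cross_right: it is at (278,320) and the target is (265,323). I'll push 4 mm more.

Emit:
arm_command --pt "-0.15 0 0 0 0" --pt "-0.3 0 0 0 0" --pt "-0.4 0 0 0 0" --pt "-0.4 0 0 0 0"

```text
time: 9.22
position: [0.5753, 0.027, 0.1485]
tool_rot: [0.707, 0.707, -0.0, -0.0]
ft_force: [0.8, 2.4, -1.4]
grip_width: 0.0007
```

Run:
```python
from h import *
snap("c7","scene",(270,120,410,240),5)
```

```text
(no output)
```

View pics/c7.png

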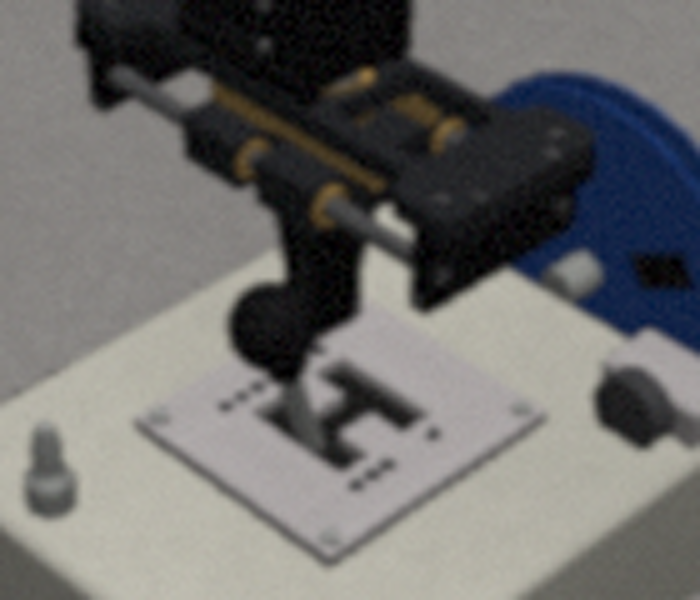

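The knob is now within about 2 mm of cross_right. I'll back off, rise, go behind it and push forward.

Emit:
arm_command --pt "0.6 0 0 0 0" --pt "1.2 0 -0.5 0 0" --pt "1.2 0 -2.5 0 0" --pt "1.2 0 -5 0 0" --pt "1.0 0 -5.5 0 0"

```text
time: 9.9
position: [0.5768, 0.0371, 0.2057]
tool_rot: [0.707, 0.707, 0.001, 0.002]
ft_force: [-0.0, -0.3, -0.1]
grip_width: 0.0005
```

Emit:
arm_command --pt "-1 -2 0 0 0" --pt "-2.5 -4 0 0 0" --pt "-3.7 -4.5 0 0 0" --pt "-3.7 -4.5 0 0 0"

```text
time: 10.4
position: [0.5308, -0.0008, 0.2035]
tool_rot: [0.708, 0.707, 0.0, 0.0]
ft_force: [0.4, 0.4, -0.6]
grip_width: 0.0005
```

Emit:
arm_command --pt "0 0 2 0 0" --pt "0 0 4 0 0" --pt "0 0 5.5 0 0" --pt "0 0 5.5 0 0"

```text
time: 10.9
position: [0.5301, 0.0004, 0.1473]
tool_rot: [0.707, 0.707, -0.001, -0.001]
ft_force: [0.1, 0.0, 1.0]
grip_width: 0.0006
```

Run:
```python
from h import *
snap("s8","side",(250,90,370,210),5)
```

```text
(no output)
```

View pics/s8.png

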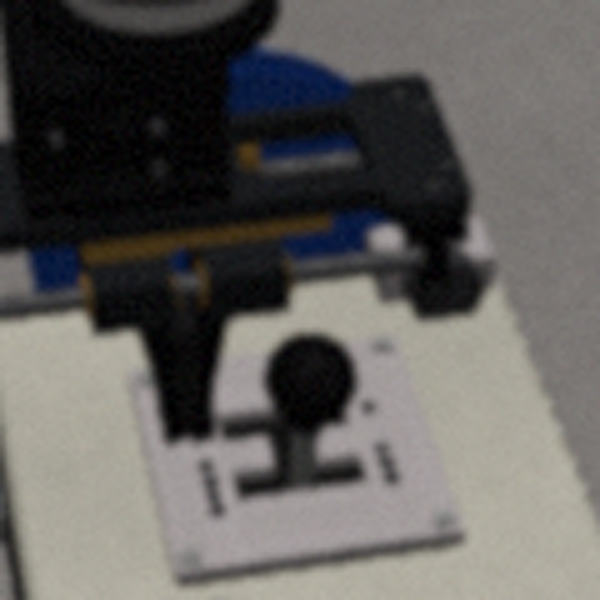

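The knob is at (311,378) and cross_right projects to (308,375). The fingers are behind it, so I'll push forward.

Emit:
arm_command --pt "0 0.5 0 0 0" --pt "0 1.0 0 0 0" --pt "0 1.4 0 0 0" --pt "0 1.8 0 0 0" --pt "0 2.2 0 0 0"

```text
time: 11.58
position: [0.5519, 0.0, 0.1486]
tool_rot: [0.707, 0.707, -0.001, -0.001]
ft_force: [-2.8, -1.1, 0.8]
grip_width: 0.0001
```

Emit:
arm_command --pt "0 0.3 0 0 0" --pt "0 0.6 0 0 0" --pt "0 0.9 0 0 0" --pt "0 1.2 0 0 0"

```text
time: 12.08
position: [0.5645, 0.0001, 0.1485]
tool_rot: [0.707, 0.707, -0.0, -0.0]
ft_force: [-2.0, -0.2, 1.6]
grip_width: 0.0003
```

Emit:
arm_command --pt "0 0.3 0 0 0" --pt "0 0.6 0 0 0" --pt "0 0.9 0 0 0" --pt "0 1.2 0 0 0"

```text
time: 12.58
position: [0.5764, 0.0002, 0.1483]
tool_rot: [0.707, 0.707, -0.0, -0.0]
ft_force: [-2.2, 1.0, -0.4]
grip_width: 0.0005
```

Emit:
arm_command --pt "0 0.2 0 0 0" --pt "0 0.4 0 0 0" --pt "0 0.6 0 0 0" --pt "0 0.8 0 0 0"

```text
time: 13.08
position: [0.5844, -0.0, 0.1483]
tool_rot: [0.707, 0.707, -0.0, -0.0]
ft_force: [-2.4, 0.7, -1.6]
grip_width: 0.0
```

Run:
```python
from h import *
snap("s9","side",(250,90,370,210),5)
```

```text
(no output)
```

View pics/s9.png

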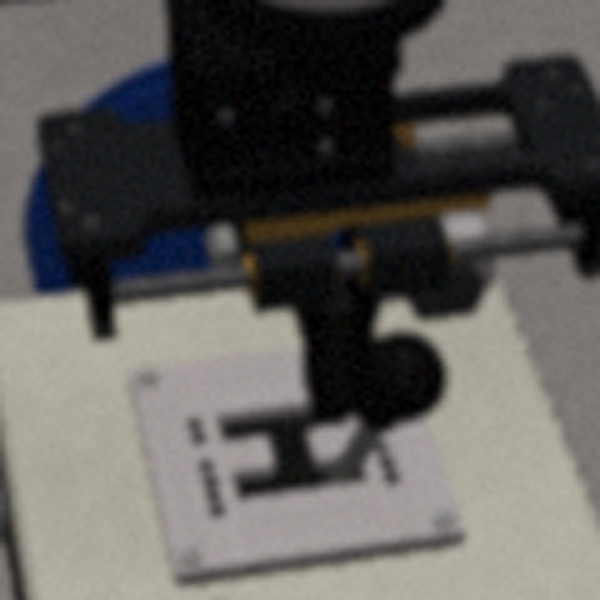

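The knob is at (404,377) and home is about (414,373), so roughly 4 mm remains. I'll creep in until the end stop shows in the force.

Emit:
arm_command --pt "0 0.1 0 0 0" --pt "0 0.2 0 0 0" --pt "0 0.3 0 0 0"

```text
time: 13.5
position: [0.5874, -0.0, 0.1485]
tool_rot: [0.707, 0.707, -0.0, -0.0]
ft_force: [-3.5, 0.6, -1.8]
grip_width: 0.0005
```

Emit:
arm_command --pt "0 0.1 0 0 0"

```text
time: 13.62
position: [0.5884, -0.0, 0.1485]
tool_rot: [0.707, 0.707, -0.0, -0.0]
ft_force: [-2.5, 0.8, -1.7]
grip_width: -0.0
```

Emit:
arm_command --pt "0 0.1 0 0 0"

```text
time: 13.75
position: [0.589, 0.0, 0.1484]
tool_rot: [0.707, 0.707, -0.0, -0.0]
ft_force: [-3.8, 1.6, -2.0]
grip_width: 0.0006
```

Emit:
arm_command --pt "0 0.1 0 0 0"

```text
time: 13.88
position: [0.5895, 0.0001, 0.1483]
tool_rot: [0.707, 0.707, -0.001, -0.001]
ft_force: [-5.4, -0.5, -0.9]
grip_width: 0.0007
```

Emit:
arm_command --pt "0 0.05 0 0 0"

```text
time: 14.0
position: [0.5897, 0.0001, 0.1483]
tool_rot: [0.707, 0.707, -0.001, -0.001]
ft_force: [-5.6, 0.3, -0.8]
grip_width: 0.0006
```

Emit:
arm_command --pt "0 0.1 0 0 0" --pt "0 0.1 0 0 0"

```text
time: 14.25
position: [0.59, 0.0001, 0.1482]
tool_rot: [0.707, 0.707, -0.002, -0.002]
ft_force: [-6.7, -1.5, -0.2]
grip_width: 0.0004
```

Run:
```python
from h import *
snap("s10","side",(250,90,370,210),5)
```

```text
(no output)
```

View pics/s10.png

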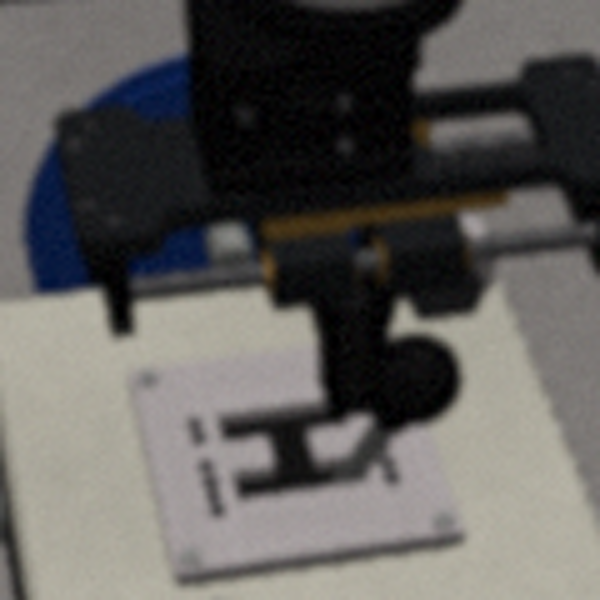

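The end stop is felt: force rose to 6.7 N with almost no further motion. The knob is at (418,378), at or past slot3's (414,373). I'll back off and rise.

Emit:
arm_command --pt "0 -0.5 0 0 0" --pt "0 -1.2 0 0 0" --pt "0 -2 -1 0 0" --pt "0 -2 -4 0 0" --pt "0 -2 -7 0 0"

```text
time: 14.92
position: [0.5723, -0.0001, 0.2203]
tool_rot: [0.707, 0.707, 0.001, 0.001]
ft_force: [0.6, -0.2, 0.1]
grip_width: 0.0007
```

Emit:
arm_command --pt "0 -3 -2 0 0" --pt "0 -6 -4 0 0" --pt "0 -7 -5 0 0" --pt "0 -7 -5 0 0"

```text
time: 15.42
position: [0.5029, -0.0002, 0.2699]
tool_rot: [0.707, 0.707, 0.001, 0.002]
ft_force: [1.0, 1.5, -0.5]
grip_width: 0.0002
```

Run:
```python
from h import *
from rig import robot
snap("s11","side",(200,90,440,290),3)
snap("c11","scene",(230,120,460,340),2.6)
for n,b,s in(("s11",(200,90),3),("c11",(230,120),2.6)):
    p,d,K,E=load(n);u=proj(K,E,T(.039,-.037,.154));print(n,(u[0]-b[0])*s,(u[1]-b[1])*s)
    q,_,_,_=load("side0" if n[0]=="s" else "scene0")
    cv2.imwrite(f"pics/{n}_d.png",cv2.absdiff(p,q))
o=robot.get_obs();print(o["position"],o["ft_force"],o["time"])
```

```text
s11 398.4416279844311 223.88977274233736
c11 280.5149256808442 199.7792020461071
[ 5.03001398e-01 -1.59716276e-04  2.68562742e-01] [ 0.3806155  -0.9722996  -0.18519067] 15.525
```

View pics/s11.png

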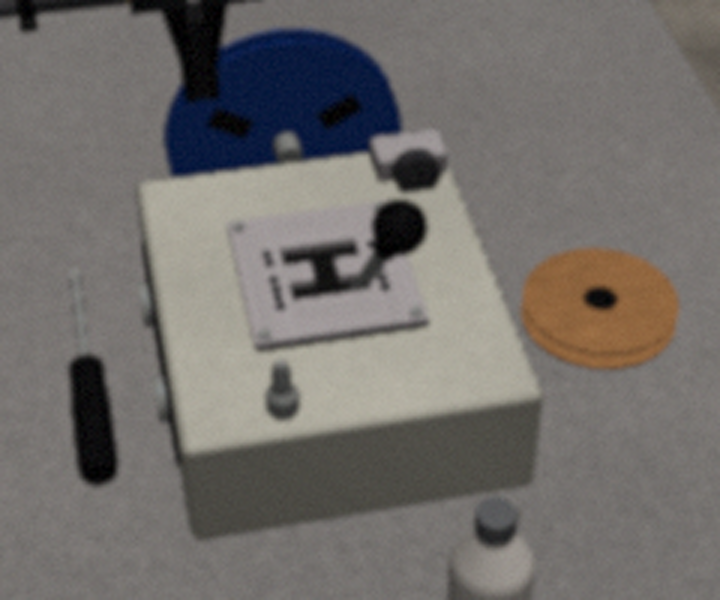

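View pics/c11.png

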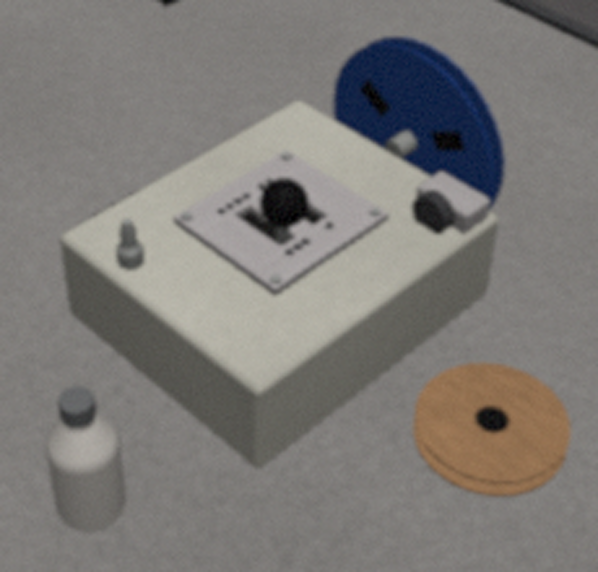

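View pics/s11_d.png

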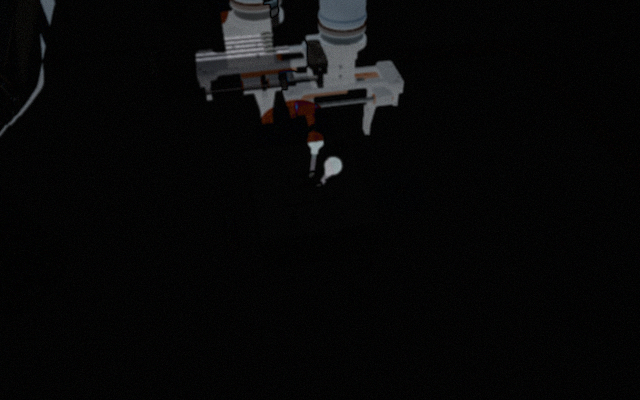

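Both cameras show the knob within about 2 px of the slot3 projection. The difference image shows that only the lever and the arm moved, so I'll hand in.

```bash
python3 -c "
from rig import robot
print(robot.hand_in())"
```

```text
the job is handed in; nothing more can be done
None
```

The lever is fully home in slot 3, and the job is handed in; the rig reports no verdict. With the fingers closed and never gripping, I pushed the knob back to the cross channel, across to the right column, then forward to the end stop. I then backed off and raised the arm clear.

- **Forces:** Pushing took about 2–5 N. At the end stop the force rose to 6.7 N with almost no further motion, well under the 35 N limit.
- **Lever position:** After release, both cameras show the knob within about 2 px of where slot 3 should appear.
- **Bystanders:** Comparing the side view before and after shows only the lever and arm changed. The nozzle, bottle, screwdriver and spare reel are where they were.
- **Robot:** The arm is clear of everything, and the job was handed in at about 15.5 s of the 48 s allowed.
- **Failed or disagreeing checks:** None failed. The knob sat a steady 1–2 px off its predicted position in both cameras, which is about the calibration error.

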